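# Turn the top leaf of the tea menu

## Robot

A 6-joint arm with a two-finger parallel gripper is mounted at the origin on the work surface. World frame = base frame: x ahead of the robot, y to its left, z up, the work surface at z = 0. Lengths are in mm, angles in rad, forces in N, time in s.
With the tool pointing down it reaches from about 275 to 1000 mm from the base axis. Payload 8.4 kg.
Tool frame: the origin (TCP) lies at the very end of the fingers, on their centre line; the grasp point (between the pads) lies r.hold_point_z behind it (r.hold_point_z is the distance from the TCP to the grasp point, in mm); x points along the fingers, z is the direction in which the jaws open and shut, and the axes are right-handed (so a half turn about x gives the same grasp; the last joint's range is limited). The gripper opens to 85 mm and grips with 20 to 120 N. Pads are 22 mm wide; open, the fingers measure 114 mm over their backs; the gripper's body (76 mm by 85 mm) begins 54 mm behind the grasp point. The pads swing forward as they close: fully open they stand 13 mm farther back than shut.
Start: joints at [1.305, 0.353, 1.633, -0, 1.155, -0.002], TCP at [162.968, 603.382, 231.281] pointing down, gripper open.
Joint ranges: [-2.63, 2.63], [-0.92, 2.1], [0.06, 2.66], [-1.3, 4.44], [0, 2.69], [-3.02, 3.02]. Speed limits (rad/s): [2.22, 2.22, 2.79, 3.14, 3.14, 3.14].

## Interface

Orientations are given as [roll, pitch, yaw] about the fixed x, y, z axes, in that order (R = Rz(yaw) Ry(pitch) Rx(roll)).
In Python, from rig import r gives the robot as it stands.
- The arm moves only by the tool jog_arm, never from a script. Its argument "series" is a list of rows, each a list of 7 numbers: the turn, a rotation vector about the tool's x, y, z in degrees, then the shift along the tool's x, y, z in cm, then the opening, from 0 (shut) to 1 (fully open). In form: [[wx, wy, wz, tx, ty, tz, fingers], ...]. A call has 1 to 20 rows; each row shifts and turns the commanded pose from where the row before left it, along the tool's axes as they then stand; what a row does not reach is not made up. A row lasts 1/10 s, in which the tool goes at most 50 mm and 8.59 degrees, less where a joint would pass 70% of its speed; a pose out of reach is approached as far as the arm can. A call with a gripper value outside its range is refused whole. The fingers move at their own pace and stop on an object; "force" is the grip in N (left out, the last holds). Time passes only in rows, so rows that do not move let the fingers close. It gives the time, the measured TCP pose, the force and the opening at its end, in the units of the state.
- r.sense(): the state, without advancing time (a new reading comes with each control period).
- r.grab_frame(name): name is "side" or "top" or "wrist"; returns (picture, depth): 480x640x3 uint8, red, green, blue; 480x640 float32, mm along the optical axis (not along the pixel's ray), 0 where there is no reading.
- r.get_calibration(name): a dict with "mtx" (3x3 intrinsics, pixels), "dist" ([k1, k2, p1, p2, k3] as OpenCV has them; the pictures are not rectified), "position" and "rotation" of the camera in the world; the wrist camera has in their place "mount" (4x4, takes a point from camera to tool coordinates, whose origin is the TCP and whose axes are the tool frame's). Camera axes: x right, y down, z forward; pixel columns grow to the right and rows downward; lengths in mm; the calibration is good to about 2 mm. A picture is of the moment at which its call begins: read the wrist's pose just before it. get_calibration takes no time and is no camera call.
- r.sign_off(): hands the job in, once; it reports no verdict.
The state is a dict: "clock": time; "qpos": joint angles; "qvel": joint speeds; "joint_efforts": joint torques, N m; "eef_pos": TCP position; "tcp_rot": TCP orientation; "contact_force": force on the tool from outside, world axes, zero at the start; "wrist_torque": the same for the moment, N m; "opening": opening from 0.0 (shut) to 1.0 (fully open).
Only numpy, scipy, OpenCV 4.12 (cv2) and the standard library are available. Lean on these libraries where they do the work, as an engineer would, in place of code of your own. Each camera call takes 0.05 s, during which the arm holds its last target.

## Task

Turn the tea menu on to its next page: with a fingertip, never pinching it, swing the top leaf (the one with the green tab) up and over the spine from the robot's right to its left, and press it down until it lies flat on the leaf already turned. Push it gently, without forcing it or slapping it over, and turn only this leaf. Leave the glasses, sugar dish and caddy standing where they are, and finish with the robot clear of everything.

Things in the scene. Friction and masses are not known exactly. Their poses are not given: they have to be found in the camera images.
- menu: the tea menu's oak base, 200 (x) x 260 (y) x 24 mm, standing on 10 mm rubber feet (its top is 34 mm above the counter) and fixed to the counter. Origin on the counter under its centre; its x axis runs along the spine away from the robot, y to the left, z up. The counter around it is free.
- spine_mid (a point): middle of the spine, a steel rod along the menu's x axis, 42 mm above the counter; the leaves turn about this line. The end brackets at the rod's ends rise to 54 mm.
- top_leaf (a joint): angle (rad) of the top leaf about the spine: 0 flat on the right (menu -y side), pi/2 upright, pi (its stop) flat on the left; starts at 0 to 0.2. The spine is stiff: the leaf stays at any angle it is left; about 2 N upward at the tab lifts it.
- top_leaf_face (a point): centre of the top leaf's board, white with coloured tea discs, 130 g, 170 mm along the spine, 4 mm thick, reaching from 10 to 128 mm from the spine axis. Its mid-plane passes through the axis: flat on either side its faces are 40 and 44 mm above the counter.
- top_leaf_tab (a point): centre (mid-thickness) of the top leaf's green index tab, 50 mm along the spine, 4 mm thick, 57 mm beyond the spine's middle (far end), 126 to 160 mm from the spine axis (this point: 143 mm). The oak base ends at 130 mm, so the tab's outer 30 mm overhang it, 40 mm above the counter when flat. Turns with the leaf.
- lower_leaf (a joint): angle (rad) of the leaf that lies beneath the top leaf on the right, white with a blue tab at the near end (57 mm towards the robot from the spine's middle), same size, 5.5 mm lower; 0 lying flat; must stay.
- turned_leaf (a joint): angle (rad) of the leaf that already lies on the left, white with a yellow tab at the middle of its edge, same size, its top face 38.5 mm above the counter; 0 lying flat on the left, growing if lifted; must stay.
- tray: clear glass tray, 140 (x) x 300 (y) mm, 26 mm high, fixed, beyond the menu; the two tea glasses stand in it. Origin under its centre.
- tea_glass_a: waisted clear tea glass, 62 mm across the rim, 92 mm high, standing in the tray; origin at the centre of its foot. A bystander.
- tea_glass_b: the second tea glass, same as the first; origin at the centre of its foot. A bystander.
- sugar_dish: round white sugar dish with a clip-on lid and small knob, 110 mm across, 80 mm high, left of the menu; origin at the centre of its foot. A bystander.
- caddy: black plastic tea caddy, 84 x 84 mm, 150 mm high with its round twist cap, beyond the menu on the left; origin at the centre of its foot. A bystander.

How it is judged (in metres and radians):
On the way:
1. the top leaf is pushed past upright by the fingers (value of joint top_leaf above 1.6 rad and contact force between the fingers and top_leaf above 0.2 N), for 0.1 s.
At the end, for the whole second after the job is handed in: The green-tabbed leaf rests flat on the left, within 0.07 rad (about 11 mm at the tab's edge) of its stop; the blue-tabbed and yellow-tabbed leaves lie flat within 0.07 rad; both glasses, the sugar dish and the caddy are within 20 mm of where they stood (value of joint top_leaf above 3.07 rad and velocity of joint top_leaf between -0.05 and 0.05 rad/s and value of joint each of lower_leaf, turned_leaf below 0.07 rad and distance of each of tea_glass_a, tea_glass_b, sugar_dish, caddy from where it was at the start of the episode below 0.02 m); the robot touches nothing.
It fails at once if the top leaf is pinched (both of its faces are squeezed by the fingers with more than 6 N each) ((contact force between the fingers and top_leaf_c0 above 6 N or contact force between the fingers and top_leaf_c1 above 6 N) and (contact force between the fingers and top_leaf_c2 above 6 N or contact force between the fingers and top_leaf_c3 above 6 N)).
It fails at once if the top leaf is slapped over (faster than 4 rad/s) (velocity of joint top_leaf above 4 rad/s).
It fails at once if the top leaf is forced (pressed with more than 40 N) (contact force between the fingers and top_leaf above 40 N).
It fails at once if another leaf (blue or yellow tab) is lifted more than 0.15 rad (value of joint any of lower_leaf, turned_leaf above 0.15 rad).
It fails at once if a bystander is moved more than 30 mm, lifted or tipped by more than 0.25 rad (distance of any of tea_glass_a, tea_glass_b, sugar_dish, caddy from where it was at the start of the episode above 0.03 m or angle between any of tea_glass_a, tea_glass_b, sugar_dish, caddy's own z axis and vertical above 0.25 rad).
It also fails if it takes over 45 s, if anything falls off the work surface, if the arm or the gripper's body presses on something with over 40 N, if the wrist force passes 120 N, or if a joint passes its speed limit or range.

## Working session

There is one attempt and no reset: what is moved stays moved. The work goes in short steps, Python scripts to look and compute and a tool call to move; the robot and the scene stay as the last step left them, time stands still between calls to the robot, and variables do not carry over. Pictures are saved under pics/ and viewed, and the job is handed in when it is done.

Besides the shell and the picture viewer there is one more tool, called after ">>>" as name([rows], argument=value, ...), one row to a line, values as JSON. jog_arm: Moves the arm, as the interface text tells. Its arguments: {"type":"object","properties":{"series":{"type":"array"},"force":{"type":"number"}},"required":["series"]}

```bash
ls; mkdir -p pics
python3 - <<'E'
from rig import r
import cv2
print(r.sense()); print(r.hold_point_z)
for n in("side","top"):
    p,d=r.grab_frame(n); cv2.imwrite(f"pics/{n}0.png",p[:,:,::-1]); c=r.get_calibration(n); print(n,c)
    import numpy as np; np.savez(f"{n}0.npz",p=p,d=d)
E
```

```text
pics
{'clock': 0.0, 'qpos': array([ 1.30459195e+00,  3.53678813e-01,  1.63416917e+00,  1.79766152e-05,
        1.15521746e+00, -2.42631005e-03]), 'qvel': array([-0.00034598, -0.00086924, -0.00109423, -0.00026578,  0.00067632,
        0.00099941]), 'joint_efforts': array([ 3.40493971e-03, -6.05254984e+01, -3.42078710e+01,  2.95556601e-04,
        9.24028252e-03, -4.78422703e-05]), 'eef_pos': array([162.83370128, 602.89235126, 230.52755214]), 'tcp_rot': array([ 3.12800723,  1.56932344, -1.84816709]), 'contact_force': array([0.4497476 , 0.3785782 , 0.28529592]), 'wrist_torque': array([ 0.096028  , -0.01696154, -0.04802667]), 'opening': 1.0037881846584893}
18.700000000000003
side {'mtx': array([[623.11666657,   0.        , 332.1977543 ],
       [  0.        , 623.11666657, 234.65747585],
       [  0.        ,   0.        ,   1.        ]]), 'dist': array([0.00700647, 0.        , 0.        , 0.        , 0.        ]), 'position': array([ 446.81433861, -775.54205526,  645.04847539]), 'rotation': array([-2.15635129, -0.01726952, -0.16893706])}
top {'mtx': array([[503.72352351,   0.        , 318.00148403],
       [  0.        , 503.72352351, 243.57569488],
       [  0.        ,   0.        ,   1.        ]]), 'dist': array([-0.01125639,  0.        ,  0.        ,  0.        ,  0.        ]), 'position': array([548.65636659, 120.74987133, 941.63321383]), 'rotation': array([-3.08233168,  0.01111114, -1.58038144])}
```

View pics/side0.png

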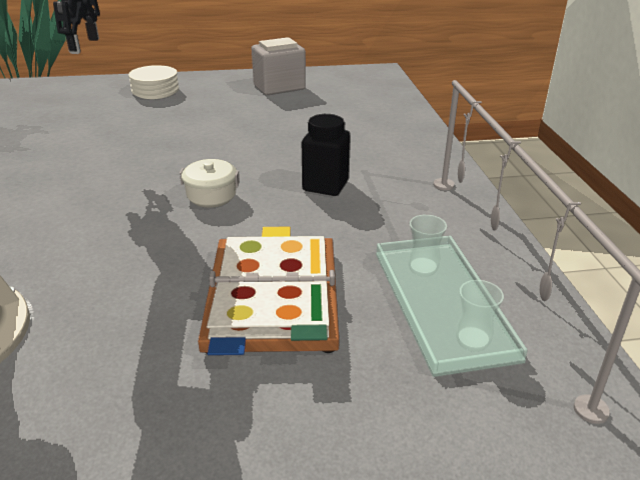

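View pics/top0.png

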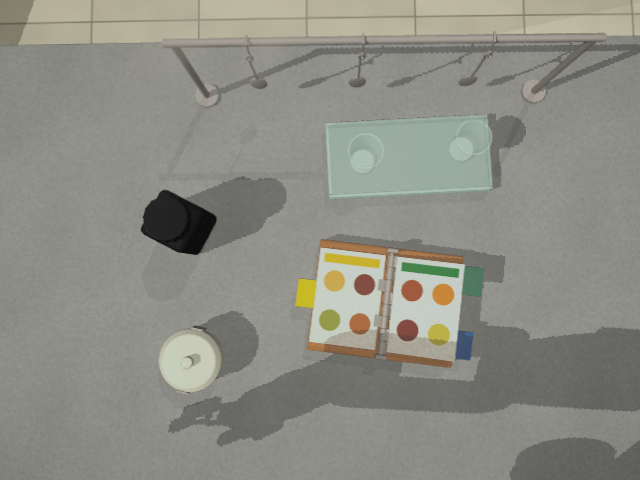

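The top view shows the spine running from (393,250) to (381,356), with the green tab at about (473,281), the blue at (464,345) and the yellow at (306,293). In the side view the top leaf looks slightly lifted.

```bash
cat > h.py <<'E'
import numpy as np, cv2
from scipy.spatial.transform import Rotation as Ro
from rig import r
def cam(n):
    c=r.get_calibration(n); return c, Ro.from_euler('xyz',c['rotation']).as_matrix(), np.array(c['position'])
def ray(n,uv):
    c,R,p=cam(n); q=cv2.undistortPoints(np.array(uv,float).reshape(-1,1,2),c['mtx'],c['dist']).reshape(-1,2)
    return p, np.c_[q,np.ones(len(q))]@R.T
def onz(n,uv,z):
    p,d=ray(n,uv); return p+d*((z-p[2])/d[:,2])[:,None]
def dep(n,uv,d):
    c,R,p=cam(n); q,dd=ray(n,uv); uv=np.array(uv).reshape(-1,2).astype(int); return p+dd*d[uv[:,1],uv[:,0]][:,None]
E
python3 - <<'E'
from h import *
for n in("top","side"):
    f=np.load(f"{n}0.npz"); p,d=f['p'],f['d']; hsv=cv2.cvtColor(p,cv2.COLOR_RGB2HSV)
    roi=np.zeros((480,640),np.uint8); 
    if n=="top": roi[230:380,290:500]=1
    else: roi[220:365,195:345]=1
    for nm,lo,hi in(("green",(60,80,30),(90,255,255)),("blue",(105,100,30),(125,255,255)),("yellow",(20,140,80),(32,255,255)),("oak",(3,100,60),(16,230,220))):
        m=cv2.inRange(hsv,lo,hi)*roi
        k,l,s,c=cv2.connectedComponentsWithStats(m)
        for i in range(1,k):
            if s[i,4]<60: continue
            ys,xs=np.where(l==i); P=dep(n,np.c_[xs,ys],d); 
            print(n,nm,s[i],c[i].round(1),np.median(P,0).round(1),'z=42:',onz(n,[c[i]],42)[0].round(1))
print("spine",onz("top",[(393,250),(381,356)],48))
f=np.load("top0.npz");d=f['d']
for nm,uv in dict(caddy=(165,218),dish=(188,362),ga=(364,150),gb=(473,137),c=(250,300)).items(): print(nm,dep("top",[uv],d))
# leaf plane
uv=[(u,v) for u in range(398,456,4) for v in range(280,330,4)]; P=dep("top",uv,d); 
A=np.c_[P[:,:2],np.ones(len(P))]; s=np.linalg.lstsq(A,P[:,2],rcond=None)[0]; print("leaf slope",s, P[:,2].min(),P[:,2].max())
E
```

```text
top green [402 263  57  15 486] [430.1 269.6] [553.3 -66.3  53.1] z=42: [553.7 -68.9  42. ]
top green [463 267  20  29 493] [472.4 280.9] [ 533.1 -137.8   61.2] z=42: [ 532.8 -143.5   42. ]
top blue [456 331  17  29 380] [464.  344.9] [ 419.9 -126.3   39.2] z=42: [ 420.3 -125.7   42. ]
top yellow [325 253  55  15 459] [351.7 260.2] [572.   71.5  39.5] z=42: [571.8  70.3  42. ]
top yellow [325 271  19  20 310] [334.  280.6] [535.9 102.3  39.5] z=42: [535.9 102.4  42. ]
top yellow [296 279  20  29 480] [305.6 292.8] [514.2 152.7  38.8] z=42: [514.6 153.1  42. ]
top yellow [429 324  20  21 328] [438.5 333.9] [441.7 -78.   56.3] z=42: [440.  -81.3  42. ]
top oak [320 240  70  40 566] [356.5 248.7] [595.5  60.1  34.4] z=42: [592.2  61.5  42. ]
top oak [395 249  68  15 472] [429.5 256. ] [578.2 -69.7  34.2] z=42: [577.9 -68.5  42. ]
top oak [355 275  20  20 314] [364.1 284.4] [529.   48.9  39.3] z=42: [528.5  49.   42. ]
top oak [402 280  20  21 340] [411.5 290.3] [518.  -33.4  50. ] z=42: [517.3 -35.1  42. ]
top oak [433 289  15  16  80] [438.7 298. ] [503.9 -78.6  55.5] z=42: [503.2 -83.
[... 1407 characters left out ...]
 ]
side oak [198 286  18  67 466] [205.8 322. ] [391.1 -76.9  32.9] z=42: [391.8 -78.9  42. ]
side oak [277 286  25  13 249] [289.2 291.9] [516.8 -37.3  49.3] z=42: [517.9 -28.   42. ]
side oak [276 306  25  13 261] [288.2 311.9] [509.5 -90.   55.3] z=42: [511.2 -74.4  42. ]
spine [[588.99672674  -2.72704096  48.        ]
 [403.23175444  21.63037205  48.        ]]
caddy [[638.86665698 371.49674068 149.7222829 ]]
dish [[400.72454812 352.51782966  79.56643694]]
ga [[778.49208282  42.81597445  10.71535382]]
gb [[ 792.36607627 -151.9781862    41.89202441]]
c [[500.51644185 258.60967403  -1.23144653]]
leaf slope [-1.33355116e-02 -1.16537963e-01  5.27684153e+01] 42.27419111740585 61.86581623888446
```

```bash
cat >> h.py <<'E'
C=np.array([495.8,10.,0]); YAW=-0.131
M=Ro.from_euler('z',YAW).as_matrix()
def w(m): return C+M@np.array(m,float)
def cur():
    s=r.sense(); return s['eef_pos'],Ro.from_euler('xyz',s['tcp_rot']).as_matrix(),s
def toolR(phi,sg=1):
    X=M@np.array([0,np.cos(phi),-np.sin(phi)]); Z=sg*M[:,0]; return np.c_[X,np.cross(Z,X),Z]
def rows(p,R,poses):
    out=[]
    for tp,tR in poses:
        wv=np.round(np.degrees(Ro.from_matrix(R.T@tR).as_rotvec()),1); t=np.round(R.T@(tp-p)/10,2)
        out.append([*wv.tolist(),*t.tolist(),0]); p=p+R@(t*10); R=R@Ro.from_rotvec(np.radians(wv)).as_matrix()
    return out,p,R
E
python3 - <<'E'
from h import *
p,R,s=cur(); print(R.round(2))
t=w([57,-260,0]);t[2]=230; print(t)
print(rows(p,R,[(t,R)])[0])
for sg in(1,-1): print(sg,np.degrees(Ro.from_matrix(R.T@toolR(np.radians(35),sg)).as_rotvec()), toolR(.6,sg).round(2).tolist())
E
```

```text
[[-0.   -0.97  0.26]
 [-0.    0.26  0.97]
 [-1.    0.   -0.  ]]
[ 518.34894426 -255.21792004  230.        ]
[[0.0, 0.0, 0.0, 0.15, -56.7, -73.58, 0]]
1 [ 75.49880483 -39.37061343  44.96363129] [[0.11, 0.07, 0.99], [0.82, 0.56, -0.13], [-0.56, 0.83, -0.0]]
-1 [-89.21347606 -46.50346968 -40.7189116 ] [[0.11, -0.07, -0.99], [0.82, -0.56, 0.13], [-0.56, -0.83, 0.0]]
```

>>> jog_arm([
  [0, 0, 0, 0, -2.84, -3.68, 0],
  [0, 0, 0, 0, -2.84, -3.68, 0],
  [0, 0, 0, 0, -2.84, -3.68, 0],
  [0, 0, 0, 0, -2.84, -3.68, 0],
  [0, 0, 0, 0, -2.84, -3.68, 0],
  [0, 0, 0, 0, -2.84, -3.68, 0],
  [0, 0, 0, 0, -2.84, -3.68, 0],
  [0, 0, 0, 0, -2.84, -3.68, 0],
  [0, 0, 0, 0, -2.84, -3.68, 0],
  [0, 0, 0, 0, -2.84, -3.68, 0],
  [0, 0, 0, 0, -2.84, -3.68, 0],
  [0, 0, 0, 0, -2.84, -3.68, 0],
  [0, 0, 0, 0, -2.84, -3.68, 0],
  [0, 0, 0, 0, -2.84, -3.68, 0],
  [0, 0, 0, 0, -2.84, -3.68, 0],
  [0, 0, 0, 0, -2.84, -3.68, 0],
  [0, 0, 0, 0, -2.84, -3.68, 0],
  [0, 0, 0, 0, -2.84, -3.68, 0],
  [0, 0, 0, 0, -2.84, -3.68, 0],
  [0, 0, 0, 0, -2.84, -3.68, 0],
], force=20)

```text
clock: 2.1
eef_pos: [519.6, -257.2, 230.9]
tcp_rot: [1.078, 1.57, 2.384]
contact_force: [1.2, -0.2, 0.1]
opening: 0.001
```

Run:
```python
from h import *
p,R,s=cur(); print(p,s['qpos'],s['opening'])
T=toolR(np.radians(35)); rv=Ro.from_matrix(R.T@T).as_rotvec(); print(np.degrees(rv),np.degrees(np.linalg.norm(rv))/8.5)
tgt=w([57,-260,230]); print(tgt-p, "in tool",R.T@(tgt-p))
```

```text
[ 519.59120677 -257.16441446  230.91588903] [-4.62274165e-01  2.83798800e-01  1.73242841e+00  1.84777055e-04
  1.12591445e+00 -1.76894924e+00] 0.0007341403026170693
[ 75.49082329 -39.30739375  44.88518623] 11.320199997542673
[-1.24226251  1.94649442 -0.91588903] in tool [0.91717406 1.70699808 1.55430328]
```

>>> jog_arm([
  [6.29, -3.28, 3.74, 0, 0, 0, 0],
  [6.29, -3.28, 3.74, 0, 0, 0, 0],
  [6.29, -3.28, 3.74, 0, 0, 0, 0],
  [6.29, -3.28, 3.74, 0, 0, 0, 0],
  [6.29, -3.28, 3.74, 0, 0, 0, 0],
  [6.29, -3.28, 3.74, 0, 0, 0, 0],
  [6.29, -3.28, 3.74, 0, 0, 0, 0],
  [6.29, -3.28, 3.74, 0, 0, 0, 0],
  [6.29, -3.28, 3.74, 0, 0, 0, 0],
  [6.29, -3.28, 3.74, 0, 0, 0, 0],
  [6.29, -3.28, 3.74, 0, 0, 0, 0],
  [6.29, -3.28, 3.74, 0, 0, 0, 0],
])

```text
clock: 3.3
eef_pos: [519.5, -255.5, 230.8]
tcp_rot: [1.573, 0.608, 1.437]
contact_force: [0.2, -0.7, 0.8]
opening: 0.001
```

Run:
```python
from h import *
p,R,s=cur(); print(p,s['qpos'],s['contact_force'])
T=toolR(np.radians(35)); rv=Ro.from_matrix(R.T@T).as_rotvec(); print(np.degrees(rv))
f,d=r.grab_frame("side"); cv2.imwrite("pics/side1.png",f[:,:,::-1])
```

```text
[ 519.51510668 -255.54939481  230.79792376] [-0.8390376   0.64230022  1.51523487  0.68196379  1.69793908 -0.87486464] [ 0.20905642 -0.73313393  0.84901345]
[-0.22657996  0.14472575 -0.17504301]
```

View pics/side1.png

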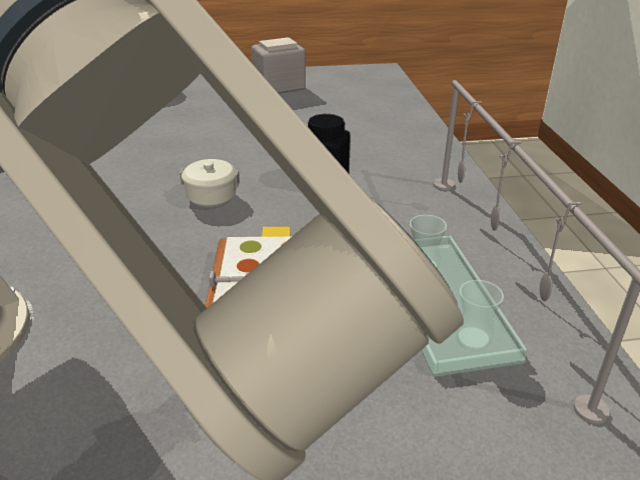

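The side view shows the arm's wrist blocking the leaf. The tool has reached the orientation I wanted, so next I descend to the right of the tab.

Run:
```python
from h import *
p,R,s=cur()
T=toolR(np.radians(35))
a=w([57,-260,0]);a[2]=100
b=w([57,-205,0]);b[2]=37
P=[(p+(a-p)*k/4,T) for k in(1,2,3,4)]+[(a+(b-a)*k/3,T) for k in (1,2,3)]
o,p,R=rows(p,R,P)
for x in o: print(x)
```

```text
[-0.8, 0.3, -0.5, 1.84, -2.66, 0.04, 0]
[0.0, -0.0, 0.0, 1.87, -2.64, 0.0, 0]
[0.0, -0.0, 0.0, 1.87, -2.64, 0.01, 0]
[0.0, -0.0, 0.0, 1.86, -2.64, 0.01, 0]
[0.0, -0.0, 0.0, 2.71, -0.66, 0.0, 0]
[0.0, -0.0, 0.0, 2.71, -0.67, 0.0, 0]
[0.0, -0.0, 0.0, 2.7, -0.67, 0.01, 0]
```

>>> jog_arm([
  [0, 0, 0, 1.85, -2.65, 0, 0],
  [0, 0, 0, 1.85, -2.65, 0, 0],
  [0, 0, 0, 1.85, -2.65, 0, 0],
  [0, 0, 0, 1.85, -2.65, 0, 0],
  [0, 0, 0, 2.7, -0.67, 0, 0],
  [0, 0, 0, 2.7, -0.67, 0, 0],
  [0, 0, 0, 2.7, -0.67, 0, 0],
  [0, 0, 0, 0, 0, 0, 0],
])

```text
clock: 4.15
eef_pos: [525.3, -198.1, 36.8]
tcp_rot: [1.574, 0.609, 1.446]
contact_force: [-0.8, 0.3, -0.1]
opening: 0.0
```

Run:
```python
from h import *
p,R,s=cur(); print(p,s['qpos'],s['contact_force'], M.T@(p-C))
T=toolR(np.radians(35)); rv=Ro.from_matrix(R.T@T).as_rotvec(); print(np.degrees(rv))
for n in ("top","wrist"):
    f,d=r.grab_frame(n); cv2.imwrite(f"pics/{n}2.png",f[:,:,::-1])
```

```text
[ 525.30629479 -198.08430402   36.84148099] [-0.773939    0.86531846  1.6287517   0.72330403  1.41303291 -1.05972683] [-0.81796406  0.28431106 -0.09268774] [  56.43462318 -202.44710993   36.84148099]
[ 0.03359707 -0.27643226 -0.11861038]
```

View pics/top2.png

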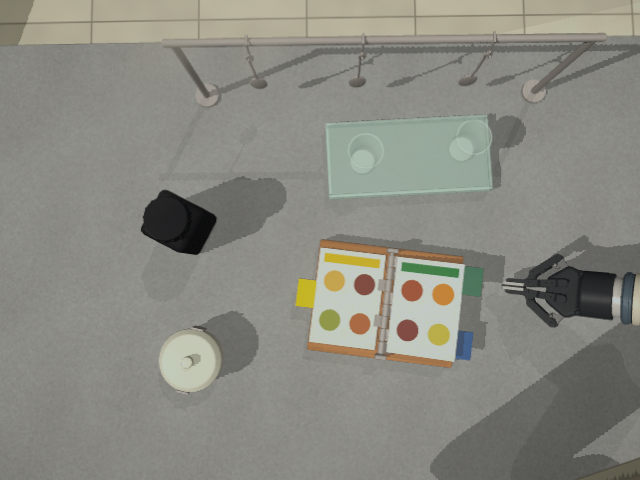

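View pics/wrist2.png

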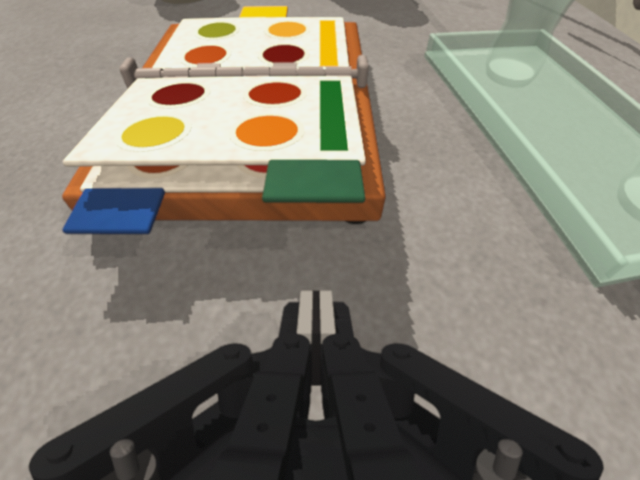

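The wrist view shows the shut fingers (column 316) lined up with the green tab (columns 264–364), which overhangs the base. The top leaf is slightly raised. I'll insert the fingertip under it and begin the lift.

```bash
cat >> h.py <<'E'
PH0=np.radians(35)
def phi_of(th): return PH0 if th<PH0 else PH0+(np.radians(75)-PH0)*(th-PH0)/(np.pi-PH0)
def pose(th,d=0):
    """planar TCP (y,z) for pushing leaf to th"""
    ph=phi_of(th); L=np.array([-np.cos(th),np.sin(th)]); n=np.array([-np.sin(th),-np.cos(th)])
    t=np.array([np.cos(ph),-np.sin(ph)]); e=np.array([np.sin(ph),np.cos(ph)])
    if th<PH0:
        s=15+8*(th-.117)/(PH0-.117); q=160*L+2*n+t*s-11*e
    else:
        a=th-ph; rc=137-27*(th-PH0)/(np.pi-PH0); rt=rc-11*np.sin(a); q=rt*L+n*(2+11*abs(np.cos(a))-d)
    pw=w([57,q[0],0]); pw[2]=42+q[1]; return pw,toolR(ph)
E
python3 - <<'E'
from h import *
p,R,s=cur()
T=toolR(PH0); b=w([57,-153,0]);b[2]=37
P=[(p+(b-p)*k/4,T) for k in(1,2,3,4)]+[pose(t) for t in np.linspace(.13,.72,16)]
o,p,R=rows(p,R,P)
for x in o: print(x)
for t in(.117,.3,.6,.62,1,1.5,2,2.5,3.14): q,_=pose(t); print(t,(M.T@(q-C)).round(0),np.degrees(phi_of(t)).round())
E
```

```text
[0.1, -0.1, 0.0, 1.1, 0.7, -0.03, 0]
[0.0, 0.0, 0.0, 1.1, 0.7, -0.03, 0]
[0.0, 0.0, 0.0, 1.1, 0.71, -0.04, 0]
[0.0, 0.0, 0.0, 1.1, 0.7, -0.03, 0]
[0.0, 0.0, 0.0, -0.33, 0.5, -0.0, 0]
[0.0, 0.0, 0.0, -0.22, 0.57, -0.0, 0]
[0.0, 0.0, 0.0, -0.2, 0.57, 0.0, 0]
[0.0, 0.0, 0.0, -0.18, 0.58, 0.0, 0]
[0.0, 0.0, 0.0, -0.15, 0.59, 0.0, 0]
[0.0, 0.0, 0.0, -0.14, 0.59, 0.0, 0]
[0.0, 0.0, 0.0, -0.1, 0.61, 0.0, 0]
[0.0, 0.0, 0.0, -0.09, 0.61, 0.0, 0]
[0.0, 0.0, 0.0, -0.06, 0.62, 0.0, 0]
[0.0, 0.0, 0.0, -0.04, 0.62, 0.0, 0]
[0.0, 0.0, 0.0, -0.01, 0.63, 0.0, 0]
[0.0, 0.0, 0.0, 0.02, 0.62, 0.0, 0]
[0.0, 0.0, 0.0, 0.03, 0.63, 0.0, 0]
[0.0, 0.0, -0.5, 0.04, 0.56, 0.0, 0]
[0.0, 0.0, -0.6, 0.04, 0.53, 0.01, 0]
[0.0, 0.0, -0.6, 0.06, 0.54, -0.0, 0]
0.117 [  57. -153.   41.] 35.0
0.3 [  57. -145.   68.] 35.0
0.6 [  57. -121.  109.] 35.0
0.62 [  57. -119.  111.] 35.0
1 [ 57. -81. 144.] 41.0
1.5 [ 57. -19. 162.] 49.0
2 [ 57.  40. 148.] 57.0
2.5 [ 57.  82. 109.] 65.0
3.14 [57. 99. 47.] 75.0
```

>>> jog_arm([
  [0, 0, 0, 1.1, 0.7, 0, 0],
  [0, 0, 0, 1.1, 0.7, 0, 0],
  [0, 0, 0, 1.1, 0.7, 0, 0],
  [0, 0, 0, 1.1, 0.7, 0, 0],
  [0, 0, 0, -0.3, 0.5, 0, 0],
  [0, 0, 0, -0.22, 0.57, 0, 0],
  [0, 0, 0, -0.2, 0.57, 0, 0],
  [0, 0, 0, -0.18, 0.58, 0, 0],
  [0, 0, 0, -0.15, 0.59, 0, 0],
  [0, 0, 0, -0.14, 0.59, 0, 0],
])

```text
clock: 5.25
eef_pos: [535.1, -140.2, 72.1]
tcp_rot: [1.569, 0.611, 1.438]
contact_force: [0.6, -3.2, -1.2]
opening: 0.003
```

Run:
```python
from h import *
p,R,s=cur(); print(p,s['qpos'],s['contact_force'], M.T@(p-C))
for n in ("top","wrist"):
    f,d=r.grab_frame(n); cv2.imwrite(f"pics/{n}3.png",f[:,:,::-1])
    if n=="top":
        uv=[(u,v) for u in range(398,450,4) for v in range(280,330,4)]; P=dep(n,uv,d)@M
        print(np.polyfit(P[:,1],P[:,2],1))
```

```text
[ 535.08897055 -140.17940886   72.10910992] [-0.7010984   0.7786327   1.71582604  0.78010962  1.37740768 -1.02874617] [ 0.63928929 -3.23333958 -1.15692664] [  58.56961469 -143.76048931   72.10910992]
[ 0.93015552 53.86574288]
```

View pics/wrist3.png

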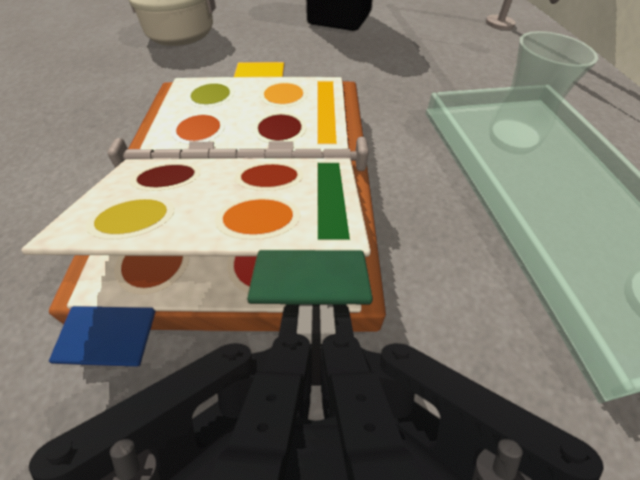

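The wrist view shows the fingers under the green tab, which spans (250–370, 250–302). The top leaf is rising by itself and the blue-tabbed leaf is lying flat. I'll carry on with the swing.

Run:
```python
from h import *
p,R,s=cur()
print(min(np.linspace(.12,.6,100),key=lambda t:np.linalg.norm(pose(t)[0]-p)))
th=[.39,.43,.47]+list(np.arange(.51,1.35,.05)); print(th[-1],len(th))
o,p,R=rows(p,R,[pose(t) for t in th])
for x in o: print(x)
```

```text
0.3284848484848485
1.3100000000000007 20
[0.1, 0.1, -0.0, -0.14, 0.93, -0.15, 0]
[0.0, -0.0, -0.0, -0.07, 0.62, -0.0, 0]
[0.0, -0.0, -0.0, -0.04, 0.63, -0.0, 0]
[0.0, -0.0, -0.0, -0.02, 0.64, -0.0, 0]
[0.0, -0.0, -0.0, 0.01, 0.79, -0.0, 0]
[0.0, -0.0, -0.0, 0.05, 0.8, -0.0, 0]
[0.0, -0.0, -0.8, 0.04, 0.69, -0.0, 0]
[0.0, -0.0, -0.8, 0.07, 0.67, -0.0, 0]
[0.0, -0.0, -0.8, 0.1, 0.68, -0.0, 0]
[0.0, -0.0, -0.8, 0.11, 0.66, -0.0, 0]
[0.0, -0.0, -0.7, 0.14, 0.66, -0.0, 0]
[0.0, -0.0, -0.8, 0.17, 0.64, -0.0, 0]
[0.0, -0.0, -0.8, 0.18, 0.64, -0.0, 0]
[0.0, -0.0, -0.8, 0.21, 0.63, -0.0, 0]
[0.0, -0.0, -0.8, 0.23, 0.62, -0.0, 0]
[0.0, -0.0, -0.8, 0.26, 0.6, -0.0, 0]
[0.0, -0.0, -0.8, 0.27, 0.59, -0.0, 0]
[0.0, -0.0, -0.8, 0.29, 0.58, -0.0, 0]
[0.0, -0.0, -0.8, 0.31, 0.57, -0.0, 0]
[0.0, -0.0, -0.8, 0.33, 0.55, -0.0, 0]
```

>>> jog_arm([
  [0, 0, 0, -0.1, 0.7, -0.1, 0],
  [0, 0, 0, -0.07, 0.65, 0, 0],
  [0, 0, 0, -0.05, 0.65, 0, 0],
  [0, 0, 0, -0.02, 0.7, 0, 0],
  [0, 0, 0, 0.01, 0.79, 0, 0],
  [0, 0, 0, 0.05, 0.8, 0, 0],
  [0, 0, -0.8, 0.05, 0.69, 0, 0],
  [0, 0, -0.8, 0.07, 0.67, 0, 0],
  [0, 0, -0.8, 0.1, 0.68, 0, 0],
  [0, 0, -0.8, 0.11, 0.66, 0, 0],
  [0, 0, -0.8, 0.14, 0.66, 0, 0],
  [0, 0, -0.8, 0.17, 0.64, 0, 0],
  [0, 0, -0.8, 0.18, 0.64, 0, 0],
  [0, 0, -0.8, 0.21, 0.63, 0, 0],
  [0, 0, -0.8, 0.23, 0.62, 0, 0],
  [0, 0, -0.8, 0.26, 0.6, 0, 0],
  [0, 0, -0.8, 0.27, 0.59, 0, 0],
  [0, 0, -0.8, 0.29, 0.58, 0, 0],
  [0, 0, -0.8, 0.31, 0.57, 0, 0],
  [0, 0, -0.8, 0.33, 0.55, 0, 0],
])

```text
clock: 7.35
eef_pos: [546.8, -40.2, 157.0]
tcp_rot: [1.569, 0.807, 1.439]
contact_force: [0.3, -1.4, 0.2]
opening: -0.004
```

Run:
```python
from h import *
p,R,s=cur(); print(p,s['qpos'],s['contact_force'], M.T@(p-C))
for n in ("top","wrist"):
    f,d=r.grab_frame(n); cv2.imwrite(f"pics/{n}4.png",f[:,:,::-1])
p,R,s=cur()
t0=min(np.linspace(.8,1.6,200),key=lambda t:np.linalg.norm(pose(t)[0]-p));print(t0)
th=np.arange(1.36,2.32,.05)[:20]; print(th[-1])
o,p,R=rows(p,R,[pose(t) for t in th])
for x in o: print(x)
```

```text
[546.77883064 -40.15607937 156.96556657] [-0.49264563  0.50031645  1.84636232  0.75573471  1.23265837 -0.78580185] [ 0.2954451  -1.42740477  0.17564553] [ 57.09370193 -43.06718788 156.96556657]
1.3105527638190955
2.310000000000001
[0.1, 0.0, -0.6, 0.17, 0.61, 0.01, 0]
[0.0, 0.0, -0.8, 0.37, 0.52, -0.0, 0]
[0.0, 0.0, -0.8, 0.38, 0.5, -0.0, 0]
[0.0, 0.0, -0.8, 0.4, 0.49, -0.0, 0]
[0.0, 0.0, -0.8, 0.42, 0.47, -0.0, 0]
[0.0, 0.0, -0.8, 0.43, 0.45, -0.0, 0]
[0.0, 0.0, -0.8, 0.45, 0.43, -0.0, 0]
[0.0, 0.0, -0.8, 0.45, 0.41, -0.0, 0]
[0.0, 0.0, -0.7, 0.48, 0.4, -0.0, 0]
[0.0, 0.0, -0.8, 0.48, 0.37, -0.0, 0]
[0.0, 0.0, -0.8, 0.49, 0.36, -0.0, 0]
[0.0, 0.0, -0.8, 0.51, 0.33, -0.0, 0]
[0.0, 0.0, -0.8, 0.51, 0.32, -0.0, 0]
[0.0, 0.0, -0.8, 0.53, 0.29, -0.0, 0]
[0.0, 0.0, -0.8, 0.53, 0.27, -0.0, 0]
[0.0, 0.0, -0.8, 0.54, 0.25, -0.0, 0]
[0.0, 0.0, -0.8, 0.54, 0.23, -0.0, 0]
[0.0, 0.0, -0.8, 0.55, 0.21, -0.0, 0]
[0.0, 0.0, -0.7, 0.56, 0.19, -0.0, 0]
[0.0, 0.0, -0.8, 0.56, 0.16, -0.0, 0]
```

View pics/wrist4.png

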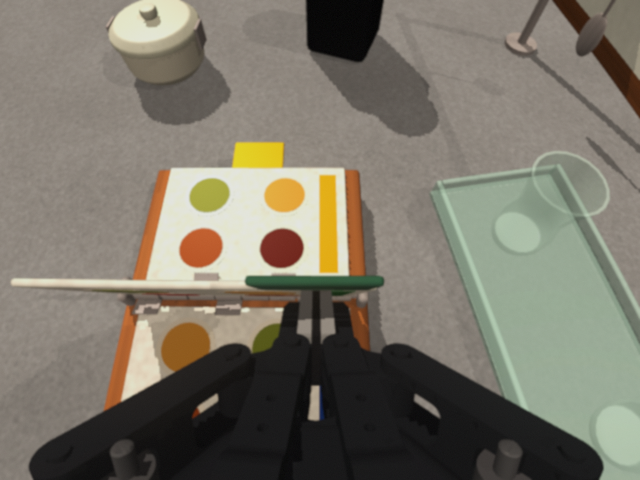

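View pics/top4.png

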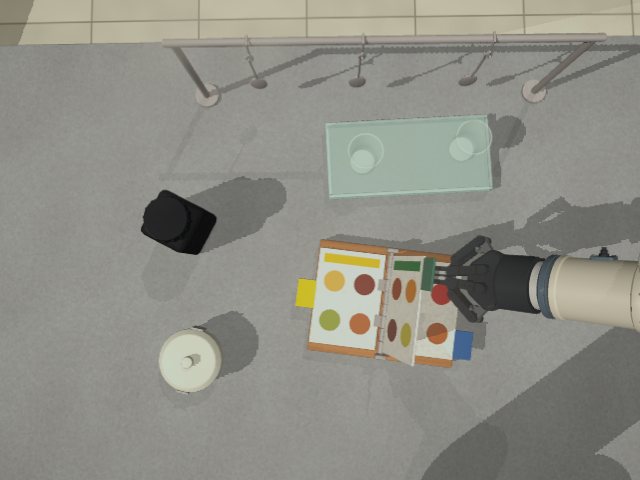

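The leaf is close to upright. In the wrist view it is edge-on at row 285 with the fingertip against the tab at column 316. The other two leaves are flat. I'll keep going.

>>> jog_arm([
  [0, 0, -0.8, 0.3, 0.57, 0, 0],
  [0, 0, -0.8, 0.37, 0.52, 0, 0],
  [0, 0, -0.8, 0.38, 0.5, 0, 0],
  [0, 0, -0.8, 0.4, 0.49, 0, 0],
  [0, 0, -0.8, 0.42, 0.47, 0, 0],
  [0, 0, -0.8, 0.43, 0.45, 0, 0],
  [0, 0, -0.8, 0.45, 0.43, 0, 0],
  [0, 0, -0.8, 0.45, 0.41, 0, 0],
  [0, 0, -0.8, 0.48, 0.4, 0, 0],
  [0, 0, -0.8, 0.48, 0.37, 0, 0],
  [0, 0, -0.8, 0.49, 0.36, 0, 0],
  [0, 0, -0.8, 0.51, 0.33, 0, 0],
  [0, 0, -0.8, 0.51, 0.32, 0, 0],
  [0, 0, -0.8, 0.53, 0.29, 0, 0],
  [0, 0, -0.8, 0.53, 0.27, 0, 0],
  [0, 0, -0.8, 0.54, 0.25, 0, 0],
  [0, 0, -0.8, 0.54, 0.23, 0, 0],
  [0, 0, -0.8, 0.55, 0.21, 0, 0],
  [0, 0, -0.8, 0.56, 0.19, 0, 0],
  [0, 0, -0.8, 0.56, 0.16, 0, 0],
])

```text
clock: 9.45
eef_pos: [561.4, 70.6, 123.6]
tcp_rot: [1.568, 1.087, 1.438]
contact_force: [-0.5, -0.6, 0.9]
opening: 0.001
```

Run:
```python
from h import *
p,R,s=cur(); print(p,s['qpos'],s['contact_force'], M.T@(p-C))
for n in ("top",):
    f,d=r.grab_frame(n); cv2.imwrite(f"pics/{n}5.png",f[:,:,::-1])
p,R,s=cur()
t0=min(np.linspace(1.8,2.6,200),key=lambda t:np.linalg.norm(pose(t)[0]-p));print(t0)
th=np.linspace(2.36,np.pi,17); print(th[-1])
o,p,R=rows(p,R,[pose(t) for t in th])
for x in o: print(x)
```

```text
[561.39278645  70.59754952 123.56332919] [-0.16335671  0.42151053  1.91741342  0.62392717  0.92137474 -0.447345  ] [-0.52836716 -0.58275917  0.89934052] [ 57.1151783   68.64643508 123.56332919]
2.3306532663316584
3.141592653589793
[0.0, 0.0, -0.4, 0.29, 0.25, 0.02, 0]
[0.0, 0.0, -0.7, 0.55, 0.12, 0.0, 0]
[0.0, 0.0, -0.8, 0.56, 0.1, 0.0, 0]
[0.0, 0.0, -0.8, 0.55, 0.08, 0.0, 0]
[0.0, 0.0, -0.7, 0.55, 0.06, 0.0, 0]
[0.0, 0.0, -0.8, 0.55, 0.03, 0.0, 0]
[0.0, 0.0, -0.8, 0.55, 0.02, 0.0, 0]
[0.0, 0.0, -0.8, 0.55, -0.01, 0.0, 0]
[0.0, 0.0, -0.7, 0.55, -0.02, 0.0, 0]
[0.0, 0.0, -0.8, 0.51, -0.04, 0.0, 0]
[0.0, 0.0, -0.8, 0.46, -0.06, 0.0, 0]
[0.0, 0.0, -0.8, 0.45, -0.07, 0.0, 0]
[0.0, 0.0, -0.7, 0.45, -0.08, 0.0, 0]
[0.0, 0.0, -0.8, 0.45, -0.1, 0.0, 0]
[0.0, 0.0, -0.8, 0.44, -0.11, 0.0, 0]
[0.0, 0.0, -0.7, 0.43, -0.11, 0.0, 0]
[0.0, 0.0, -0.8, 0.43, -0.14, -0.0, 0]
```

View pics/top5.png

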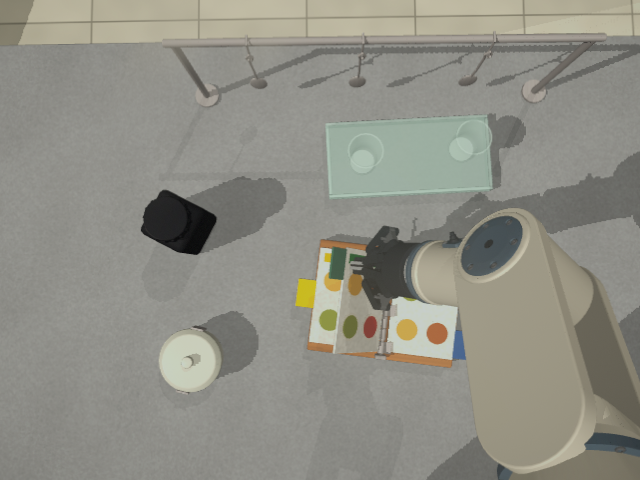

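The leaf is past upright and leaning left, with its tab at about (338,263) and the fingertip on its face at about (362,267). I'll press it most of the way down, slower near the end.

>>> jog_arm([
  [0, 0, -0.5, 0.35, 0.2, 0, 0],
  [0, 0, -0.8, 0.55, 0.12, 0, 0],
  [0, 0, -0.8, 0.56, 0.1, 0, 0],
  [0, 0, -0.8, 0.55, 0.08, 0, 0],
  [0, 0, -0.8, 0.55, 0.06, 0, 0],
  [0, 0, -0.8, 0.55, 0.03, 0, 0],
  [0, 0, -0.8, 0.55, 0.02, 0, 0],
  [0, 0, -0.8, 0.55, 0, 0, 0],
  [0, 0, -0.8, 0.55, -0.02, 0, 0],
  [0, 0, -0.8, 0.5, -0.04, 0, 0],
  [0, 0, -0.8, 0.46, -0.06, 0, 0],
  [0, 0, -0.8, 0.45, -0.07, 0, 0],
  [0, 0, -0.8, 0.45, -0.08, 0, 0],
  [0, 0, -0.8, 0.45, -0.1, 0, 0],
])

```text
clock: 10.9
eef_pos: [565.3, 99.5, 60.1]
tcp_rot: [1.567, 1.277, 1.436]
contact_force: [-0.4, -0.4, 0.6]
opening: 0.002
```

Run:
```python
from h import *
p,R,s=cur(); print(p,s['contact_force'], M.T@(p-C))
t0=min(np.linspace(2.5,3.3,200),key=lambda t:np.linalg.norm(pose(t)[0]-p));print(t0)
th=np.linspace(t0,np.pi,5)[1:]
o,p,R=rows(p,R,[pose(t) for t in th]+[(pose(np.pi)[0]-[0,0,2],pose(np.pi)[1])])
for x in o: print(x)
print(toolR(np.radians(75)).T@np.array([0,0,-2]))
```

```text
[565.31331996  99.52594429  60.09794372] [-0.42142715 -0.36511973  0.63244423] [57.22332969 97.83908673 60.09794372]
2.9984924623115576
[0.0, 0.1, -0.1, 0.36, 0.04, -0.02, 0]
[0.0, -0.0, -0.6, 0.32, -0.08, -0.0, 0]
[0.0, -0.0, -0.6, 0.32, -0.09, -0.0, 0]
[0.0, -0.0, -0.5, 0.32, -0.1, -0.0, 0]
[0.0, -0.0, -0.0, 0.19, -0.05, -0.0, 0]
[ 1.93185165 -0.51763809  0.        ]
```

>>> jog_arm([
  [0, 0, -0.5, 0.34, -0.05, 0, 0],
  [0, 0, -0.6, 0.32, -0.08, 0, 0],
  [0, 0, -0.6, 0.32, -0.09, 0, 0],
  [0, 0, 0, 0.3, -0.08, 0, 0],
  [0, 0, 0, 0.1, -0.03, 0, 0],
  [0, 0, 0, 0.1, -0.03, 0, 0],
  [0, 0, 0, 0, 0, 0, 0],
])

```text
clock: 11.6
eef_pos: [565.4, 100.2, 45.8]
tcp_rot: [1.567, 1.305, 1.437]
contact_force: [-2.7, 0.6, 8.5]
opening: -0.001
```

Run:
```python
from h import *
p,R,s=cur(); print(p,s['contact_force'], M.T@(p-C))
f,d=r.grab_frame("top"); cv2.imwrite(f"pics/top6.png",f[:,:,::-1])
uv=[(u,v) for u in range(316,372,4) for v in range(318,340,3)]; P=(dep("top",uv,d)-C)@M
print(np.polyfit(P[:,1],P[:,2],1),P[:,2].min(),P[:,2].max())
```

```text
[565.37732856 100.22460865  45.75039168] [-2.70012708  0.59315066  8.4505335 ] [57.19552637 98.54012593 45.75039168]
[ -1.45901299 229.57126258] 41.31551561879826 449.9395341080727
```

View pics/top6.png

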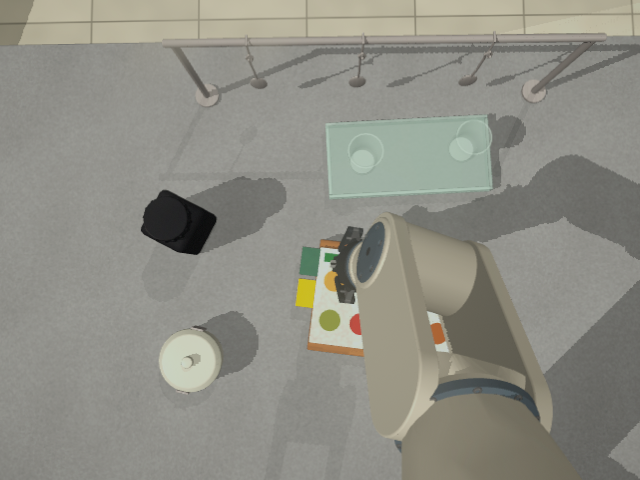

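The green tab now lies at (310,262) beside the yellow one, with about 8 N of upward reaction on the fingertip. I'll press slightly more, back off along the tool, and rise to check.

>>> jog_arm([
  [0, 0, 0, 0.07, -0.02, 0, 0],
  [0, 0, 0, 0, 0, 0, 0],
  [0, 0, 0, 0, 0, 0, 0],
  [0, 0, 0, -0.6, 0, 0, 0],
  [0, 0, 0, -1.5, 0, 0, 0],
  [0, 0, 0, -2.5, 0, 0, 0],
  [0, 0, 0, -4, 0, 0, 0],
  [0, 0, 0, -4, 0, 0, 0],
  [0, 0, 0, -4, 2, 0, 0],
  [0, 0, 0, -3, 0, -4, 0],
  [0, 0, 0, -1, 0, -4, 0],
  [0, 0, 0, 0, 0, -4, 0],
  [0, 0, 0, 0, 0, -4, 0],
  [0, 0, 0, 0, 0, 0, 0],
])

```text
clock: 13.05
eef_pos: [397.1, 86.5, 248.5]
tcp_rot: [1.574, 1.306, 1.444]
contact_force: [-0.1, -1.4, 0.8]
opening: 0.002
```

Run:
```python
from h import *
p,R,s=cur(); print(p,s['contact_force'], s['qvel'].round(3))
f,d=r.grab_frame("top"); cv2.imwrite(f"pics/top7.png",f[:,:,::-1])
g,e=r.grab_frame("side"); cv2.imwrite(f"pics/side7.png",g[:,:,::-1])
hsv=cv2.cvtColor(f,cv2.COLOR_RGB2HSV); m=cv2.inRange(hsv,(60,80,30),(90,255,255)); m[:, :295]=0;m[:240]=0;m[:,325:]=0
ys,xs=np.where(m>0); P=(dep("top",np.c_[xs,ys],d)-C)@M; print("tab",len(xs),np.median(P,0))
uv=[(u,v) for u in range(318,345,3) for v in range(256,300,4)]; P=(dep("top",uv,d)-C)@M; print("leaf",np.median(P,0),np.polyfit(P[:,1],P[:,2],1))
```

```text
[397.12647013  86.52980175 248.48772381] [-0.06261524 -1.42216609  0.82463133] [-0.006  0.064 -0.094  0.004 -0.042 -0.01 ]
tab 433 [ 57.05287496 144.78340065  44.52120897]
leaf [ 34.83859558 104.88378671  44.61290307] [-9.78728334e-03  4.56490155e+01]
```

View pics/top7.png

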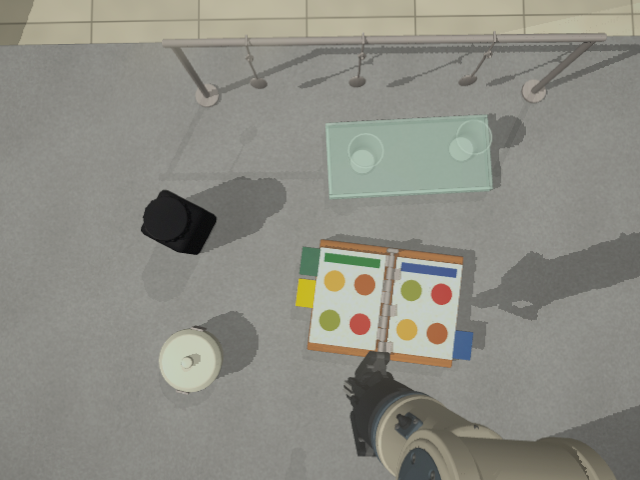

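View pics/side7.png

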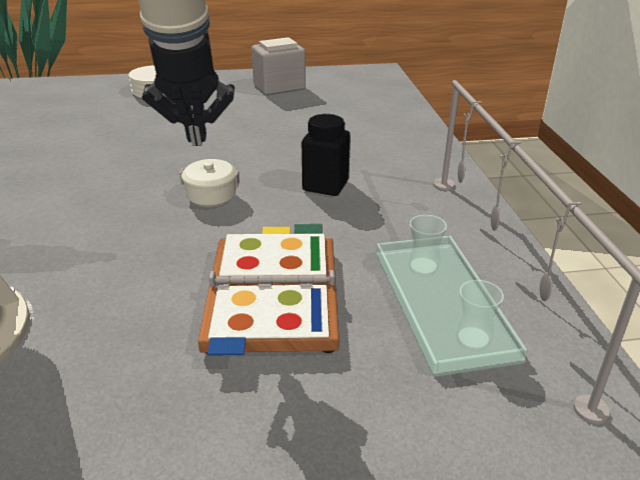

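The leaf is flat: the tab top reads 44.5 mm against 44 expected, and the slope is about 0.01 rad. The blue and yellow leaves lie flat, the glasses, dish and caddy sit at the same pixels as before, and the arm is clear at z ≈ 248 mm.

>>> jog_arm([
  [0, 0, 0, 0, 0, 0, 0],
  [0, 0, 0, 0, 0, 0, 0],
  [0, 0, 0, 0, 0, 0, 0],
])

```text
clock: 13.45
eef_pos: [402.7, 86.4, 248.3]
tcp_rot: [1.568, 1.305, 1.437]
contact_force: [0.0, -0.0, -0.4]
opening: -0.003
```

```bash
python3 -c "
from rig import r
print(r.sign_off())"
```

```text
the job is handed in; nothing more can be done
None
```

I turned the green-tabbed leaf over to the left and handed the job in at 13.5 s. With the fingers shut, I slid the fingertip under the tab and swung the leaf over the spine at about 0.5 rad/s. I then pressed it down; the wrist read 8.5 N just before a last small nudge, which I did not read.

- **Top leaf:** the last check from the top camera put the tab's top at 44.5 mm (44 expected), with a slope of about 0.01 rad.
- **Other leaves and bystanders:** in the final pictures the blue- and yellow-tabbed leaves lie flat. The glasses, sugar dish and caddy look unmoved; I compared these by eye and did not measure them.
- **Robot:** the arm ended clear, at about 248 mm height, reading about 0 N.
- **Checks that were off:** one mid-lift leaf-slope fit and one at the final press gave no usable value, probably because the pixels I sampled no longer all lay on the leaf. I judged those two moments from the pictures and the arm's own readings instead. I had no direct reading of the fingers' contact force past upright.

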